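Lock the sample case: hasp over the staple, pin through the eye

TASK

Secure the grey sample case for transport: swing the steel hasp that stands up from its lid's front edge over to the front and down, so that it hangs flat against the case with the staple poking through its slot. Then take the red retaining pin out of its block and drop it down through the eye of the staple, until its collar rests on the staple, and let go. Leave the blue pin standing in the block.

Things in the scene. Friction and masses are not known exactly. Their poses are not given: they have to be found in the camera images.
- staple_eye (a point): Centre of the round 26 mm hole in the flat steel staple on the front of the grey case, at its upper face, 83 mm above the table. x points into the case, y along its front, z up. Case fixed, 100 (x) x 150 (y) x 120 mm high, front face 36 mm in +x of here. Staple 44 mm wide (y), 6 thick, ends 20 mm in -x. Hasp's hinge line runs along y, 30.5 mm in +x and 36 mm above this point.
- hasp (a joint): Steel strap, 66 mm wide, 3 thick, reaching 83 mm from its hinge; its slot, 52 mm wide, runs from 26 to 68 mm, then comes the end bar. Angle: 0 closed, hanging flat on the case's front; 1.57 level, out to -x of staple_eye; 3.14 straight up; more: leaning back (stop 3.6). Starts 3.17 to 3.36, top 200 mm above the table. Friction holds it within 0.27 of upright; beyond, it falls shut by itself.
- red_pin: Red pin, 50 g, upright in a grey block. Origin at the tip of its shaft, z up: steel shaft 10 mm thick, 45 long, tapered tip; red collar 42 mm wide, 5 thick (45 to 50 mm up); round red grip with a black band, 16 mm thick, 40 tall (50 to 90 mm up). In the block its tip is 10 mm above the table and its collar lies on the block's top, 55 mm above the table; lifting it 50 mm frees it.
- blue_pin: Blue pin of the same shape and origin, in the same block, 70 mm from the red pin; which pin is in which hole varies. It stays. The block is fixed, 140 mm long along the line through both pins, 60 mm wide and 55 mm high.
Not all that is in view belongs to the job. What is shaped like the red_pin but orange is not meant.

How it is judged:
By the outcome, as a careful person would: the job done as asked, in the order asked, and still so for the second after the job is handed in, with the robot touching nothing.
It also fails if it takes over 51 s, if anything falls off the work surface, if the arm or the gripper's body presses on something with over 40 N, if the wrist force passes 120 N, or if a joint passes its speed limit or range.

ROBOT

A 6-joint arm with a two-finger parallel gripper is mounted at the origin on a cart in front of the work surface, level with it; the furniture and walls round the work are solid. World frame = base frame: x ahead of the robot, y to its left, z up, the work surface at z = 0. Lengths are in m, angles in degrees, forces in N, time in s.
With the tool pointing down it reaches from about 0.375 to 0.9 m from the base axis. Payload 3.1 kg.
Tool frame: the origin (TCP) lies at the very end of the fingers, on their centre line; the grasp point (between the pads) lies bot.grip_point_offset behind it (bot.grip_point_offset is the distance from the TCP to the grasp point, in m); z points along the fingers, y is the line along which they close (so a half turn about z gives the same grasp; the last joint's range is limited). The gripper opens to 87 mm and grips with 3 to 60 N. Pads are 19 mm wide; open, the fingers measure 117 mm over their backs; the gripper's body (75 mm by 190 mm) begins 51 mm behind the grasp point.
Start: joints at [63.57, 30.224, 82.088, -0, 67.689, -10.227], TCP at [0.174, 0.6, 0.223] pointing down, gripper open.
Joint ranges: [-176.69, 176.69], [-43.24, 126.21], [12.49, 139.97], [-82, 262], [0, 151.66], [-163.58, 163.58]. Speed limits (degrees/s): [159.86, 159.86, 180, 180, 180, 180].

INTERFACE

Orientations are given as a 3x3 rotation matrix whose columns are the frame's x, y, z axes.
In Python, from rig import bot, viewer, ticket gives the robot as it stands.
- The arm moves only by the tool servo_tool, never from a script. Its argument "targets" is a list of rows, each an object with "offset": the shift along the tool's x, y, z in m, a list of three; "dr": the turn, a rotation vector about the tool's x, y, z in degrees, a list of three. In form: [{"offset": [x, y, z], "dr": [ax, ay, az]}, ...]. A call has 1 to 20 rows; each row is the pose to reach, as a shift and turn from the pose commanded when the call began, along the tool's axes at that moment; what a row does not reach only later rows make up. A row lasts 1/12 s, in which the tool goes at most 41.7 mm and 7.16 degrees, less where a joint would pass 70% of its speed; a pose out of reach is approached as far as the arm can. A call with a gripper value outside its range is refused whole. "gripper" is the gripper command: -1 is fully open, 1 is shut, values between are in proportion, set as the call begins (left out, the last holds). The fingers move at their own pace and stop on an object; the grip force is fixed at half the most. Time passes only in rows, so rows that repeat a pose let the fingers close. It gives the time, the measured TCP pose, the force, the opening and the grip force at its end, in the units of the state.
- bot.read_state(): the state, without advancing time (a new reading comes with each control period).
- viewer.capture(name): name is "side" or "top"; returns a dict with "color" (480x640x3 uint8, red, green, blue), "camera_matrix" (3x3 intrinsics, pixels), "R" (3x3) and "t" (3): a world point X has camera coordinates R X + t. Camera axes: x right, y down, z forward; pixel columns grow to the right and rows downward; lengths in m; the calibration is good to about 2 mm. A picture is of the moment at which its call begins. There is no depth.
- ticket.hand_in(): hands the job in; it is judged then, once.
The state is a dict: "time_s": time; "joint_positions": joint angles; "qvel": joint speeds; "tau": joint torques, N m; "position": TCP position; "tcp_rot": TCP orientation; "force": force on the tool from outside, world axes, zero at the start; "moment": the same for the moment, N m; "opening": opening from 0.0 (shut) to 1.0 (fully open); "grasp_force": force on a finger pad.
Only numpy, scipy, OpenCV 4.12 (cv2) and the standard library are available. Lean on these libraries where they do the work, as an engineer would, in place of code of your own. Each camera call takes 0.05 s, during which the arm holds its last target. There are 200 camera calls.

## Working session

There is one attempt and no reset: what is moved stays moved. The work goes in short steps, Python scripts to look and compute and a tool call to move; the robot and the scene stay as the last step left them, time stands still between calls to the robot, and variables do not carry over. Pictures are saved under pics/ and viewed, at most 10 in all, crops included, and the job is handed in when it is done.

Besides the shell and the picture viewer there is one more tool, called by a JSON object that holds its "api" and its "payload". servo_tool: Moves the arm, as the interface text tells. Its arguments: {"type":"object","properties":{"targets":{"type":"array"},"gripper":{"type":"number"}},"required":["targets"]}

```bash
mkdir -p pics
cat > h.py <<'E'
import numpy as np, cv2, sys
from rig import bot, viewer, ticket
def cap(n,f):
    d=viewer.capture(n); cv2.imwrite('pics/'+f,d['color'][:,:,::-1])
    np.savez('pics/'+f+'.npz',**{k:np.array(d[k]) for k in('color','camera_matrix','R','t')}); return d
def load(f): return dict(np.load('pics/'+f+'.npz'))
def proj(d,X):
    c=d['camera_matrix']@(d['R']@np.array(X,float)+np.ravel(d['t'])); return c[:2]/c[2]
def ray(d,p,z):
    R=np.array(d['R']);o=-R.T@np.ravel(d['t']); v=R.T@np.linalg.solve(d['camera_matrix'],[p[0],p[1],1])
    return o+v*(z-o[2])/v[2]
E
python3 - <<'E'
from h import *
for n in('side','top'):
    d=cap(n,n+'1.png'); print(n,-d['R'].T@np.ravel(d['t']),d['R'].round(2).tolist(),d['camera_matrix'][0,0])
s=bot.read_state();print(s['time_s'],s['tcp_rot'],bot.grip_point_offset,s['force'])
E
```

```text
side [ 0.60705652 -0.61187612  1.21699506] [[1.0, -0.03, 0.0], [-0.03, -0.87, -0.49], [0.02, 0.49, -0.87]] 609.7091155502605
top [0.43695833 0.00501469 1.17771251] [[-0.0, -1.0, 0.0], [-0.99, 0.0, -0.16], [0.16, -0.0, -0.99]] 461.25047752253636
0.1 [[-9.60298294e-01  2.78973969e-01 -8.43824076e-04]
 [ 2.78975059e-01  9.60296754e-01 -1.74951526e-03]
 [ 3.22252307e-04 -1.91546239e-03 -9.99998114e-01]] 0.0187 [-0.02118671  0.22786005 -0.76529775]
```

View pics/side1.png

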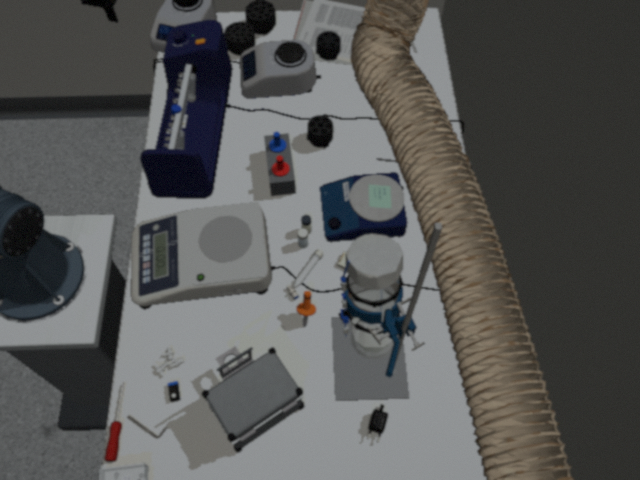

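View pics/top1.png

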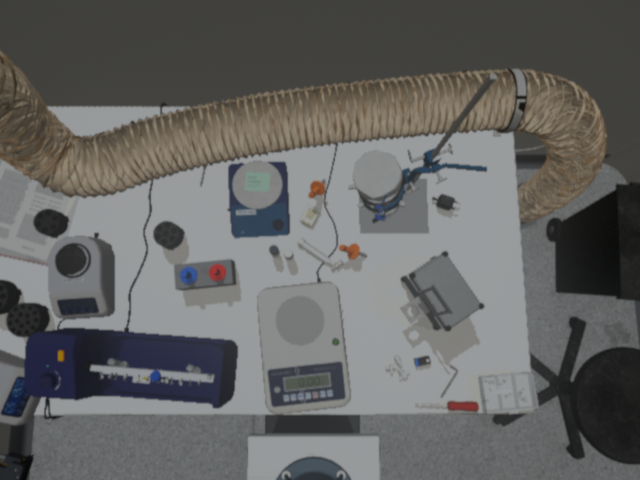

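The top view shows the block at (205,275) with the blue pin at (190,273) and the red pin at (217,272). The case is at (445,290). An orange pin stands at (352,251) and another orange item lies at (317,188). The side view shows red at (281,165), blue at (277,142), orange at (307,303) and the case at (252,395). The red one in the block is the pin meant. I'll enlarge to confirm.

Run:
```python
from h import *
t=load('top1.png')['color'];s=load('side1.png')['color']
f=lambda im,x,y,w,h:cv2.resize(im[y:y+h,x:x+w,::-1],(400,300),interpolation=cv2.INTER_CUBIC)
A=np.vstack([np.hstack([f(t,390,240,100,75),f(s,190,340,120,90)]),np.hstack([f(t,165,245,80,60),f(s,240,120,80,60)])])
# denote grids
for i in range(0,800,50):
    cv2.line(A,(i,0),(i,4),(0,255,255),1)
cv2.imwrite('pics/crop1.png',A)
```

```text
(no output)
```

View pics/crop1.png

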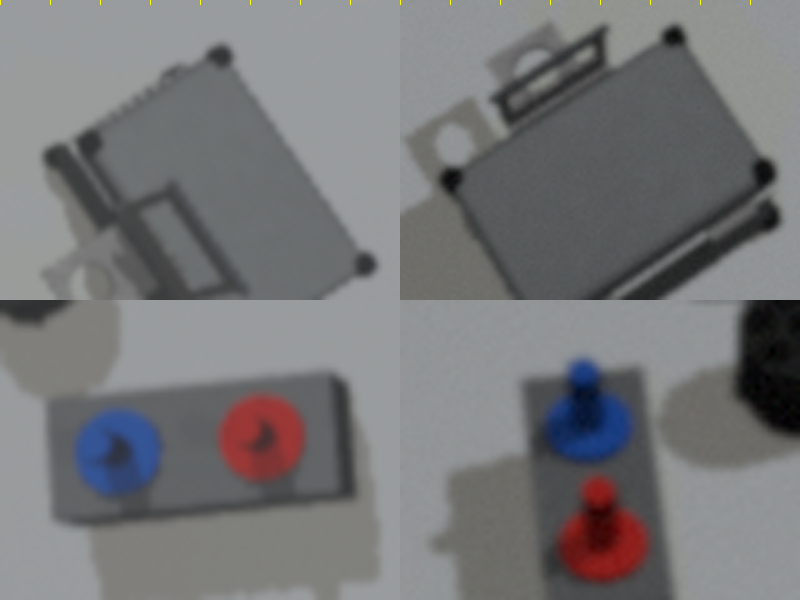

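The crop confirms the red pin in the block, collar at top-image (217,272), with the blue one beside it. It also shows the lid's corner caps, the hasp and the light staple plate with its hole near (413,310). Next I'll fit the poses to both views.

Run:
```python
from h import *
from scipy.optimize import least_squares
T=load('top1.png');S=load('side1.png')
def W(p,l): 
    c,s=np.cos(p[2]),np.sin(p[2]); return [p[0]+c*l[0]-s*l[1],p[1]+s*l[0]+c*l[1],.083+l[2]]
d=0.004
fl=lambda sx,sy:[.036+(d if sx==0 else .1-d),sy*(.075-d),.037]
print('rough', ray(T,(412.5,275.5),.12),ray(T,(445,253.75),.12),ray(T,(481.25,306.25),.12),ray(T,(413.7,310),.083))
print('rough', ray(S,(205.3,394),.12),ray(S,(271.6,350.8),.12),ray(S,(299.5,391.6),.12),ray(S,(230.5,359.5),.083))
for n,D,c in(('red',(T,S),(255,0,0)),):pass
# pins: collar colour centroids at z=.06
for name,ch in(('red',0),('blue',2)):
  for v,D in(('T',T),('S',S)):
    im=D['color'].astype(int); o=[k for k in(0,1,2) if k!=ch]
    m=((im[...,ch]-im[...,o].max(2))>60).astype(np.uint8)
    n,l,st,ce=cv2.connectedComponentsWithStats(m)
    for i in range(1,n):
      if st[i,4]>60: print(name,v,st[i],ce[i].round(1))
```

```text
rough [ 0.52923704 -0.22900392  0.12      ] [ 0.57946601 -0.30622054  0.12      ] [ 0.45872917 -0.38298651  0.12      ] [ 0.45124349 -0.23699083  0.083     ]
rough [ 0.41042468 -0.30828854  0.12      ] [ 0.52952031 -0.2311398   0.12      ] [ 0.5804048  -0.30961685  0.12      ] [ 0.44816976 -0.23304809  0.083     ]
red T [209 264  17  16 189] [216.8 271.8]
red T [450 403  28   6 144] [462.8 405.8]
red S [272 162  17  14 162] [280.5 169. ]
red S [298 305  17  10  86] [307.2 310.2]
red S [106 422  14  38 295] [112.9 441.5]
blue T [181 268  15  11  65] [189.2 272.4]
```

Run:
```python
from h import *
T=load('top1.png');S=load('side1.png')
for D,p in((T,(217,272)),(S,(280,168.2)),(T,(188.2,275)),(S,(277.2,145))): print(ray(D,p,.06).round(4))
k=.37
A=(ray(T,(412.5-k,275.5-k),.12)+ray(S,(205.3-k,394-k),.12)*0)
for D,l in((T,[(412.5,275.5),(445,253.75),(481.25,306.25)]),(S,[(271.6,350.8),(299.5,391.6),(205.3,394)])):
  print([ray(D,(a-k,b-k),.12).round(4)[:2].tolist() for a,b in l])
s=bot.read_state();R=s['tcp_rot'];p=s['position'];print(p,np.round(R,3).tolist())
# hasp top bar guess in side: ends crop (497,97),(604,30) 
for q in((497,97),(604,30)): print(ray(S,(190+(q[0]-400)*.3-k,340+q[1]*.3-k),.2).round(4))
for q in((175,183),(245,290)): print(ray(T,(390+q[0]/4-k,240+q[1]/4-k),.2).round(4))
```

```text
[0.5443 0.2324 0.06  ]
[0.5422 0.232  0.06  ]
[0.5372 0.3019 0.06  ]
[0.5356 0.3002 0.06  ]
[[0.5301, -0.2282], [0.5803, -0.3054], [0.4596, -0.3822]]
[[0.5288, -0.2304], [0.5797, -0.3089], [0.4097, -0.3076]]
[0.17405698 0.59959418 0.22166614] [[-0.96, 0.279, -0.001], [0.279, 0.96, -0.002], [0.0, -0.002, -1.0]]
[ 0.4451 -0.2878  0.2   ]
[ 0.4991 -0.2538  0.2   ]
[ 0.5012 -0.2548  0.2   ]
[ 0.4451 -0.2891  0.2   ]
```

{"api": "servo_tool", "payload": {"targets": [{"offset": [0,0,-0.04],"dr": [0,0,0]},{"offset": [0,0,-0.08],"dr": [0,0,0]},{"offset": [-0.4525,-0.389,-0.08],"dr": [0,0,40.6]},{"offset": [-0.4525,-0.389,-0.08],"dr": [0,0,40.6]},{"offset": [-0.4525,-0.389,-0.08],"dr": [0,0,40.6]},{"offset": [-0.4525,-0.389,-0.08],"dr": [0,0,40.6]},{"offset": [-0.4525,-0.389,-0.08],"dr": [0,0,40.6]},{"offset": [-0.4525,-0.389,-0.08],"dr": [0,0,40.6]},{"offset": [-0.4525,-0.389,-0.08],"dr": [0,0,40.6]},{"offset": [-0.4525,-0.389,-0.08],"dr": [0,0,40.6]},{"offset": [-0.4525,-0.389,-0.08],"dr": [0,0,40.6]},{"offset": [-0.4525,-0.389,-0.08],"dr": [0,0,40.6]},{"offset": [-0.4525,-0.389,-0.08],"dr": [0,0,40.6]},{"offset": [-0.4525,-0.389,-0.08],"dr": [0,0,40.6]},{"offset": [-0.4525,-0.389,-0.08],"dr": [0,0,40.6]},{"offset": [-0.4525,-0.389,-0.08],"dr": [0,0,40.6]},{"offset": [-0.4525,-0.389,-0.08],"dr": [0,0,40.6]},{"offset": [-0.4525,-0.389,-0.08],"dr": [0,0,40.6]},{"offset": [-0.4525,-0.389,-0.08],"dr": [0,0,40.6]}], "gripper": 1}}

```text
time_s: 1.68
position: [0.4999, 0.1, 0.3019]
tcp_rot: [[-0.546, 0.838, -0.002], [0.838, 0.546, 0.001], [0.002, -0.001, -1.0]]
force: [-0.0, 0.0, -0.8]
opening: 0.009
grasp_force: 0.0
```

```bash
cat >> h.py <<'E'
def off(tgt):
    s=bot.read_state();R=np.array(s['tcp_rot']); print(s['time_s'],np.round(s['position'],4),R.round(3).tolist(),np.round(s['force'],1),round(s['opening'],3),'OFF',(R.T@(np.array(tgt)-s['position'])).round(4))
E
python3 -c "
from h import *
off([.493,-.303,.3])"
```

```text
1.6833 [0.4999 0.1    0.3019] [[-0.546, 0.838, -0.002], [0.838, 0.546, 0.001], [0.002, -0.001, -1.0]] [-0.   0.  -0.8] 0.009 OFF [-0.334  -0.2257  0.0016]
```

{"api": "servo_tool", "payload": {"targets": [{"offset": [-0.334,-0.2257,0],"dr": [0,0,0]},{"offset": [-0.334,-0.2257,0],"dr": [0,0,0]},{"offset": [-0.334,-0.2257,0],"dr": [0,0,0]},{"offset": [-0.334,-0.2257,0],"dr": [0,0,0]},{"offset": [-0.334,-0.2257,0],"dr": [0,0,0]},{"offset": [-0.334,-0.2257,0],"dr": [0,0,0]},{"offset": [-0.334,-0.2257,0],"dr": [0,0,0]},{"offset": [-0.334,-0.2257,0],"dr": [0,0,0]},{"offset": [-0.334,-0.2257,0],"dr": [0,0,0]},{"offset": [-0.334,-0.2257,0],"dr": [0,0,0]},{"offset": [-0.334,-0.2257,0],"dr": [0,0,0]},{"offset": [-0.334,-0.2257,0],"dr": [0,0,0]},{"offset": [-0.334,-0.2257,0.03],"dr": [0,0,0]},{"offset": [-0.334,-0.2257,0.06],"dr": [0,0,0]},{"offset": [-0.334,-0.2257,0.09],"dr": [0,0,0]},{"offset": [-0.334,-0.2257,0.11],"dr": [0,0,0]},{"offset": [-0.334,-0.2257,0.124],"dr": [0,0,0]},{"offset": [-0.334,-0.2257,0.124],"dr": [0,0,0]}]}}

```text
time_s: 3.18
position: [0.4927, -0.2976, 0.1755]
tcp_rot: [[-0.55, 0.835, -0.006], [0.835, 0.55, 0.007], [0.009, -0.001, -1.0]]
force: [0.4, -0.0, 0.3]
opening: 0.006
grasp_force: 0.0
```

```bash
python3 -c "
from h import *
off([.4657-.0246,-.261+.0377,.178])
s=cap('side','s2.png')['color'];t=cap('top','t2.png')['color']
f=lambda im,x,y:cv2.resize(im[y:y+120,x:x+120,::-1],(400,400),interpolation=cv2.INTER_CUBIC)
cv2.imwrite('pics/c2.png',np.hstack([f(t,370,230),f(s,190,320)]))"
```

```text
3.1833 [ 0.4927 -0.2976  0.1755] [[-0.55, 0.835, -0.006], [0.835, 0.55, 0.007], [0.009, -0.001, -1.0]] [ 0.4 -0.   0.3] 0.006 OFF [ 0.0904 -0.0023 -0.0017]
```

View pics/c2.png

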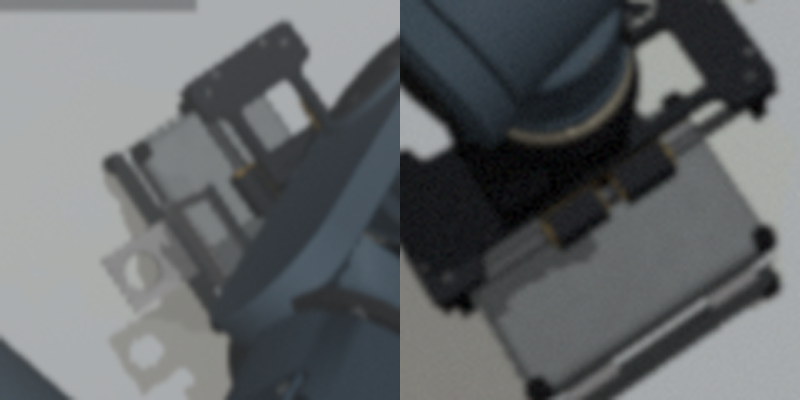

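The fingers stand just behind the hasp, over the lid and touching nothing. The staple hole shows clearly at crop (143,270) in the top view.

{"api": "servo_tool", "payload": {"targets": [{"offset": [0.007,-0.002,0],"dr": [0,0,0]},{"offset": [0.014,-0.002,0],"dr": [0,0,0]},{"offset": [0.021,-0.002,0],"dr": [0,0,0]},{"offset": [0.028,-0.002,0],"dr": [0,0,0]},{"offset": [0.035,-0.002,0],"dr": [0,0,0]},{"offset": [0.042,-0.002,0],"dr": [0,0,0]},{"offset": [0.049,-0.002,0],"dr": [0,0,0]},{"offset": [0.056,-0.002,0],"dr": [0,0,0]},{"offset": [0.063,-0.002,0],"dr": [0,0,0]},{"offset": [0.07,-0.002,0],"dr": [0,0,0]},{"offset": [0.07,-0.002,0],"dr": [0,0,0]},{"offset": [0.07,-0.002,0],"dr": [0,0,0]},{"offset": [0.07,-0.002,0],"dr": [0,0,0]},{"offset": [0.06,-0.002,-0.04],"dr": [0,0,0]},{"offset": [0.06,-0.002,-0.08],"dr": [0,0,0]},{"offset": [0.06,-0.002,-0.12],"dr": [0,0,0]},{"offset": [0.06,-0.002,-0.12],"dr": [0,0,0]}]}}

```text
time_s: 4.7
position: [0.4641, -0.2574, 0.3067]
tcp_rot: [[-0.547, 0.837, 0.013], [0.837, 0.547, -0.011], [-0.017, 0.005, -1.0]]
force: [0.9, -1.6, 1.0]
opening: 0.007
grasp_force: 0.0
```

```bash
python3 -c "
from h import *
off([.5433,.2322,.2])"
```

```text
4.7 [ 0.4641 -0.2574  0.3067] [[-0.547, 0.837, 0.013], [0.837, 0.547, -0.011], [-0.017, 0.005, -1.0]] [ 0.9 -1.6  1. ] 0.007 OFF [0.3681 0.3338 0.1021]
```

{"api": "servo_tool", "payload": {"targets": [{"offset": [0.368,0.334,0],"dr": [0,0,0]},{"offset": [0.368,0.334,0],"dr": [0,0,0]},{"offset": [0.368,0.334,0],"dr": [0,0,0]},{"offset": [0.368,0.334,0],"dr": [0,0,0]},{"offset": [0.368,0.334,0],"dr": [0,0,0]},{"offset": [0.368,0.334,0],"dr": [0,0,0]},{"offset": [0.368,0.334,0],"dr": [0,0,0]},{"offset": [0.368,0.334,0],"dr": [0,0,0]},{"offset": [0.368,0.334,0],"dr": [0,0,0]},{"offset": [0.368,0.334,0],"dr": [0,0,0]},{"offset": [0.368,0.334,0],"dr": [0,0,0]},{"offset": [0.368,0.334,0],"dr": [0,0,0]},{"offset": [0.368,0.334,0],"dr": [0,0,0]},{"offset": [0.368,0.334,0],"dr": [0,0,0]},{"offset": [0.368,0.334,0],"dr": [0,0,0]},{"offset": [0.368,0.334,0],"dr": [0,0,0]},{"offset": [0.368,0.334,0],"dr": [0,0,0]}], "gripper": -0.2}}

```text
time_s: 6.12
position: [0.5379, 0.2357, 0.2985]
tcp_rot: [[-0.546, 0.838, -0.0], [0.838, 0.546, -0.0], [-0.0, -0.0, -1.0]]
force: [0.3, -0.1, -0.9]
opening: 0.601
grasp_force: 0.0
```

```bash
python3 -c "
from h import *
off([.5433,.2322,.065])
s=cap('side','s3.png')['color'];t=cap('top','t3.png')['color']
f=lambda im,x,y:cv2.resize(im[y:y+120,x:x+120,::-1],(400,400),interpolation=cv2.INTER_CUBIC)
cv2.imwrite('pics/c3.png',np.hstack([f(t,370,230),f(s,190,320)]))"
```

```text
6.1167 [0.5379 0.2357 0.2985] [[-0.546, 0.838, -0.0], [0.838, 0.546, -0.0], [-0.0, -0.0, -1.0]] [ 0.3 -0.1 -0.9] 0.601 OFF [-0.0058  0.0027  0.2335]
```

View pics/c3.png

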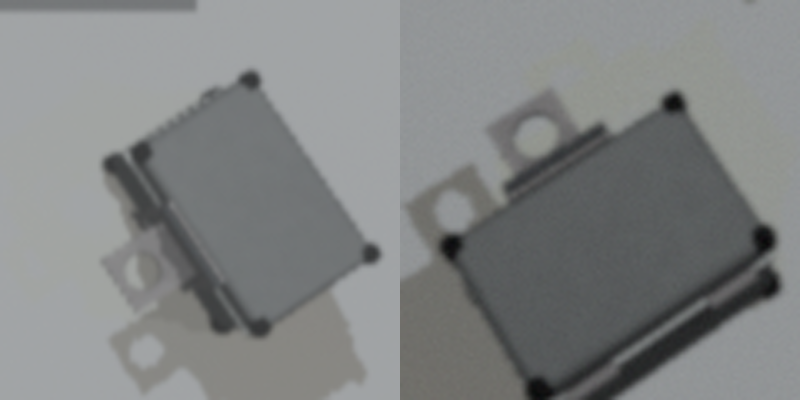

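The hasp is closed flat, with the staple through its slot. The hole is at crop top (143,269) and side (537,134). Next I'll grasp the red pin, and refine the eye in the meantime.

{"api": "servo_tool", "payload": {"targets": [{"offset": [-0.0058,0.0027,0.04],"dr": [0,0,0]},{"offset": [-0.0058,0.0027,0.08],"dr": [0,0,0]},{"offset": [-0.0058,0.0027,0.12],"dr": [0,0,0]},{"offset": [-0.0058,0.0027,0.15],"dr": [0,0,0]},{"offset": [-0.0058,0.0027,0.17],"dr": [0,0,0]},{"offset": [-0.0058,0.0027,0.19],"dr": [0,0,0]},{"offset": [-0.0058,0.0027,0.205],"dr": [0,0,0]},{"offset": [-0.0058,0.0027,0.22],"dr": [0,0,0]},{"offset": [-0.0058,0.0027,0.228],"dr": [0,0,0]},{"offset": [-0.0058,0.0027,0.232],"dr": [0,0,0]},{"offset": [-0.0058,0.0027,0.232],"dr": [0,0,0]},{"offset": [-0.0058,0.0027,0.232],"dr": [0,0,0]}]}}

```text
time_s: 7.22
position: [0.5438, 0.2337, 0.0671]
tcp_rot: [[-0.547, 0.837, 0.001], [0.837, 0.547, 0.0], [-0.0, 0.001, -1.0]]
force: [-0.2, -0.0, 1.6]
opening: 0.598
grasp_force: 0.0
```

{"api": "servo_tool", "payload": {"targets": [{"offset": [0,0,0],"dr": [0,0,0]},{"offset": [0,0,0],"dr": [0,0,0]},{"offset": [0,0,0],"dr": [0,0,0]},{"offset": [0,0,0],"dr": [0,0,0]},{"offset": [0,0,0],"dr": [0,0,0]},{"offset": [0,0,0],"dr": [0,0,0]},{"offset": [0,0,0],"dr": [0,0,0]},{"offset": [0,0,0],"dr": [0,0,0]}], "gripper": 1}}

```text
time_s: 7.88
position: [0.5433, 0.2339, 0.0666]
tcp_rot: [[-0.548, 0.837, 0.0], [0.837, 0.548, 0.0], [-0.0, 0.0, -1.0]]
force: [0.3, -0.4, 1.7]
opening: 0.176
grasp_force: 30.0
```

```bash
python3 -c "
from h import *
off([.5433,.2322,.2])
T=load('t3.png');S=load('s3.png');k=.35
print(ray(T,(370+143*.3-k,230+269*.3-k),.083),ray(S,(190+137*.3-k,320+134*.3-k),.083))
C=lambda D,x0,y0,L:[ray(D,(x0+a*.3-k,y0+b*.3-k),.12).round(4)[:2].tolist() for a,b in L]
a=np.array(C(T,370,230,[(141,152),(260,326),(250,79),(372,254)]));b=np.array(C(S,190,320,[(273,102),(51,246),(365,238),(140,388)]))
print(a.tolist(),b.tolist())
# S order: frontA, frontB, backA, backB ; same for T
for m in(a,b,(a+b)/2):
  y=(m[0]-m[1]+m[2]-m[3]);y/=np.linalg.norm(y);x=np.array([y[1],-y[0]])
  print(np.degrees(np.arctan2(y[1],y[0])),m.mean(0)-x*(.036+.05))
"
```

```text
7.8833 [0.5433 0.2339 0.0666] [[-0.548, 0.837, 0.0], [0.837, 0.548, 0.0], [-0.0, 0.0, -1.0]] [ 0.3 -0.4  1.7] 0.176 OFF [-0.0014 -0.0009 -0.1334]
[ 0.45043766 -0.23425456  0.083     ] [ 0.44867626 -0.2337587   0.083     ]
[[0.5298, -0.2278], [0.4115, -0.3041], [0.5804, -0.3055], [0.4596, -0.383]] [[0.5294, -0.2301], [0.4097, -0.3073], [0.5798, -0.3086], [0.4608, -0.3837]]
32.750968201157555 [ 0.44879997 -0.23277143]
32.53947911854528 [ 0.44866727 -0.23492519]
32.645437214111006 [ 0.44873327 -0.23384836]
```

{"api": "servo_tool", "payload": {"targets": [{"offset": [0,0,-0.015],"dr": [0,0,0]},{"offset": [0,0,-0.03],"dr": [0,0,0]},{"offset": [0,0,-0.045],"dr": [0,0,0]},{"offset": [0,0,-0.06],"dr": [0,0,0]},{"offset": [0,0,-0.09],"dr": [0,0,0]},{"offset": [0,0,-0.12],"dr": [0,0,0]},{"offset": [0,0,-0.15],"dr": [0,0,0]},{"offset": [0,0,-0.18],"dr": [0,0,0]},{"offset": [0,0,-0.18],"dr": [0,0,0]},{"offset": [0,0,-0.18],"dr": [0,0,0]},{"offset": [0,0,-0.18],"dr": [0,0,0]}]}}

```text
time_s: 8.8
position: [0.5424, 0.2336, 0.2458]
tcp_rot: [[-0.548, 0.837, -0.002], [0.837, 0.548, -0.0], [0.001, -0.002, -1.0]]
force: [-0.7, -0.1, -1.0]
opening: 0.17
grasp_force: 30.0
```

```bash
python3 -c "
from h import *
off([.449,-.234,.2])"
```

```text
8.8 [0.5424 0.2336 0.2458] [[-0.548, 0.837, -0.002], [0.837, 0.548, -0.0], [0.001, -0.002, -1.0]] [-0.7 -0.1 -1. ] 0.17 OFF [-0.3402 -0.3341  0.0461]
```

{"api": "servo_tool", "payload": {"targets": [{"offset": [-0.014,-0.014,0],"dr": [0,0,0]},{"offset": [-0.034,-0.034,0],"dr": [0,0,0]},{"offset": [-0.054,-0.054,0],"dr": [0,0,0]},{"offset": [-0.074,-0.074,0],"dr": [0,0,0]},{"offset": [-0.094,-0.094,0],"dr": [0,0,0]},{"offset": [-0.114,-0.114,0],"dr": [0,0,0]},{"offset": [-0.134,-0.134,0],"dr": [0,0,0]},{"offset": [-0.154,-0.154,0],"dr": [0,0,0]},{"offset": [-0.174,-0.174,0],"dr": [0,0,0]},{"offset": [-0.194,-0.194,0],"dr": [0,0,0]},{"offset": [-0.214,-0.212,0],"dr": [0,0,0]},{"offset": [-0.234,-0.23,0],"dr": [0,0,0]},{"offset": [-0.254,-0.25,0],"dr": [0,0,0]},{"offset": [-0.274,-0.27,0],"dr": [0,0,0]},{"offset": [-0.294,-0.29,0],"dr": [0,0,0]},{"offset": [-0.314,-0.31,0],"dr": [0,0,0]},{"offset": [-0.33,-0.324,0],"dr": [0,0,0]},{"offset": [-0.34,-0.334,0],"dr": [0,0,0]},{"offset": [-0.34,-0.334,0],"dr": [0,0,0]},{"offset": [-0.34,-0.334,0],"dr": [0,0,0]}]}}

```text
time_s: 10.47
position: [0.4488, -0.2332, 0.2448]
tcp_rot: [[-0.546, 0.838, -0.003], [0.838, 0.546, 0.003], [0.004, -0.001, -1.0]]
force: [-0.1, -0.6, -0.3]
opening: 0.173
grasp_force: 30.0
```

{"api": "servo_tool", "payload": {"targets": [{"offset": [0,0,0.03],"dr": [0,0,0]},{"offset": [0,0,0.06],"dr": [0,0,0]},{"offset": [0,0,0.075],"dr": [0,0,0]},{"offset": [0,0,0.08],"dr": [0,0,0]},{"offset": [0,0,0.08],"dr": [0,0,0]},{"offset": [0,0,0.08],"dr": [0,0,0]}]}}

```text
time_s: 10.97
position: [0.4503, -0.2329, 0.1667]
tcp_rot: [[-0.548, 0.836, -0.0], [0.836, 0.548, 0.0], [0.0, 0.0, -1.0]]
force: [-0.3, 0.3, -0.6]
opening: 0.172
grasp_force: 30.0
```

```bash
python3 -c "
from h import *
off([.449,-.234,.096])
s=cap('side','s4.png')['color'];t=cap('top','t4.png')['color']
f=lambda im,x,y:cv2.resize(im[y:y+100,x:x+100,::-1],(400,400),interpolation=cv2.INTER_CUBIC)
cv2.imwrite('pics/c4.png',np.hstack([f(t,370,250),f(s,190,310)]))"
```

```text
10.9667 [ 0.4503 -0.2329  0.1667] [[-0.548, 0.836, -0.0], [0.836, 0.548, 0.0], [0.0, 0.0, -1.0]] [-0.3  0.3 -0.6] 0.172 OFF [-0.0003 -0.0017  0.0707]
```

View pics/c4.png

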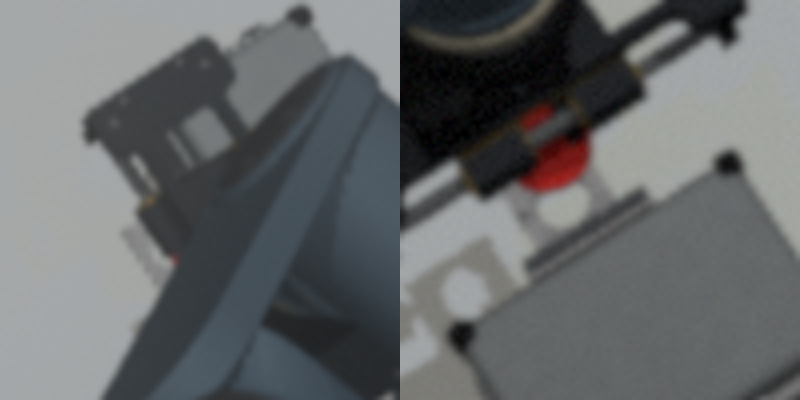

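The red pin hangs over the staple, with its collar at about crop (554,161) and the staple hole at (565,205). I'll check the collar against its predicted position.

```bash
python3 -c "
from h import *
D=load('s4.png')
a=np.linspace(0,2*np.pi,40)
P=np.array([proj(D,[.4503+.021*np.cos(q),-.2329+.021*np.sin(q),z]) for q in a for z in(.155,.160)])
print('pred bbox',P.min(0),P.max(0))
im=D['color'].astype(int);m=(im[...,0]-im[...,1:].max(2))>45;m[:320]=0;m[380:]=0;m[:,:200]=0;m[:,260:]=0
r,c=np.nonzero(m);print(c.min(),r.min(),c.max()+1,r.max()+1)"
```

```text
pred bbox [214.62161178 334.83576751] [238.21180122 357.92719671]
221 337 237 358
```

{"api": "servo_tool", "payload": {"targets": [{"offset": [0,-0.001,0.01],"dr": [0,0,0]},{"offset": [0,-0.002,0.02],"dr": [0,0,0]},{"offset": [0,-0.002,0.028],"dr": [0,0,0]},{"offset": [0,-0.002,0.036],"dr": [0,0,0]},{"offset": [0,-0.002,0.044],"dr": [0,0,0]},{"offset": [0,-0.002,0.052],"dr": [0,0,0]},{"offset": [0,-0.002,0.058],"dr": [0,0,0]},{"offset": [0,-0.002,0.064],"dr": [0,0,0]},{"offset": [0,-0.002,0.067],"dr": [0,0,0]},{"offset": [0,-0.002,0.067],"dr": [0,0,0]},{"offset": [0,-0.002,0.067],"dr": [0,0,0]}]}}

```text
time_s: 11.98
position: [0.4483, -0.2346, 0.0994]
tcp_rot: [[-0.548, 0.837, -0.0], [0.837, 0.548, 0.0], [0.0, -0.0, -1.0]]
force: [0.3, -0.4, -0.6]
opening: 0.172
grasp_force: 30.0
```

{"api": "servo_tool", "payload": {"targets": [{"offset": [0,0,0.001],"dr": [0,0,0]},{"offset": [0,0,0.002],"dr": [0,0,0]},{"offset": [0,0,0.003],"dr": [0,0,0]},{"offset": [0,0,0.004],"dr": [0,0,0]},{"offset": [0,0,0.004],"dr": [0,0,0]},{"offset": [0,0,0.004],"dr": [0,0,0]}]}}

```text
time_s: 12.48
position: [0.4482, -0.2346, 0.0956]
tcp_rot: [[-0.548, 0.837, -0.0], [0.837, 0.548, -0.0], [-0.0, -0.0, -1.0]]
force: [-0.7, -0.6, -1.0]
opening: 0.174
grasp_force: 30.0
```

{"api": "servo_tool", "payload": {"targets": [{"offset": [0,0,0],"dr": [0,0,0]},{"offset": [0,0,0],"dr": [0,0,0]},{"offset": [0,0,0],"dr": [0,0,0]},{"offset": [0,0,0],"dr": [0,0,0]},{"offset": [0,0,0],"dr": [0,0,0]},{"offset": [0,0,0],"dr": [0,0,0]},{"offset": [0,0,-0.01],"dr": [0,0,0]},{"offset": [0,0,-0.025],"dr": [0,0,0]},{"offset": [0,0,-0.05],"dr": [0,0,0]},{"offset": [0,0,-0.08],"dr": [0,0,0]},{"offset": [0,0,-0.12],"dr": [0,0,0]},{"offset": [0,0,-0.16],"dr": [0,0,0]},{"offset": [0.04,0,-0.18],"dr": [0,0,0]},{"offset": [0.08,0,-0.18],"dr": [0,0,0]},{"offset": [0.12,0,-0.18],"dr": [0,0,0]},{"offset": [0.16,0.03,-0.18],"dr": [0,0,0]},{"offset": [0.2,0.06,-0.18],"dr": [0,0,0]},{"offset": [0.24,0.1,-0.18],"dr": [0,0,0]},{"offset": [0.24,0.13,-0.18],"dr": [0,0,0]},{"offset": [0.24,0.13,-0.18],"dr": [0,0,0]}], "gripper": -0.2}}

```text
time_s: 14.15
position: [0.4267, 0.0414, 0.2768]
tcp_rot: [[-0.551, 0.835, 0.004], [0.835, 0.551, 0.001], [-0.001, 0.004, -1.0]]
force: [0.9, -0.4, 0.2]
opening: 0.596
grasp_force: 0.0
```

```bash
python3 -c "
from h import *
off([.449,-.234,.096])
s=cap('side','s5.png')['color'];t=cap('top','t5.png')['color']
f=lambda im,x,y:cv2.resize(im[y:y+100,x:x+100,::-1],(400,400),interpolation=cv2.INTER_CUBIC)
cv2.imwrite('pics/c5.png',np.hstack([f(t,370,250),f(s,190,310)]))"
```

```text
14.15 [0.4267 0.0414 0.2768] [[-0.551, 0.835, 0.004], [0.835, 0.551, 0.001], [-0.001, 0.004, -1.0]] [ 0.9 -0.4  0.2] 0.596 OFF [-0.2421 -0.1337  0.1805]
```

View pics/c5.png

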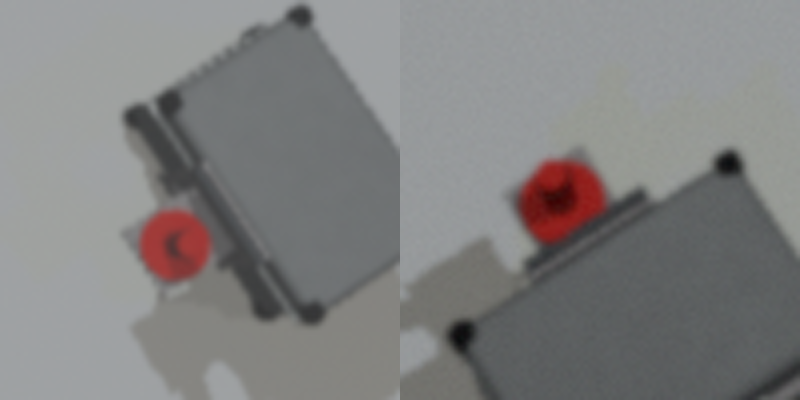

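The pin stands in the staple with its collar flat on the plate, at crop top (175,245) and side (562,202). The hasp hangs closed behind it. I'll do a quick check on the blue pin, then hand in.

```bash
python3 -c "
from h import *
def m(f,ch,x0,x1,y0,y1):
    im=load(f)['color'].astype(int)[y0:y1,x0:x1];o=[k for k in range(3) if k!=ch]
    r,c=np.nonzero(im[...,ch]-im[...,o].max(2)>30);return c.mean()+x0,r.mean()+y0,len(c)
for f in('s3.png','s5.png','side1.png'): print('blue',f,m(f,2,262,295,125,158))
off([0,0,0]); print(ticket.hand_in())"
```

```text
blue s3.png (np.float64(277.3666666666667), np.float64(143.47142857142856), 210)
blue s5.png (np.float64(277.3636363636364), np.float64(143.67676767676767), 198)
blue side1.png (np.float64(277.3145539906103), np.float64(143.45539906103286), 213)
14.25 [0.4266 0.0395 0.2764] [[-0.552, 0.834, 0.002], [0.834, 0.552, -0.0], [-0.001, 0.002, -1.0]] [-0.2 -0.5  0.3] 0.598 OFF [ 0.2027 -0.3781  0.2755]
the job is handed in; nothing more can be done
None
```

I handed the job in at 14.3 s. The hasp hangs closed over the staple, the red pin is dropped through the eye with its collar resting on the staple, and the blue pin still stands in the block.

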